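Uncover the bearing and hold the hand lens at the set focal height

TASK

Lift the amber dust guard off the bearing on the inspection stand by its black grip bar, set it astride the stand's rail so that it hangs there by its roof, and let go of it. Then take the hand lens by its blue handle and hold it still and level over the middle of the bearing, with its rim at the height of the gauge's red pointer tip, touching neither bearing, gauge nor stand; do not shift the pointer, the bearing or the other things on the table. The job finishes while you are still holding the lens there.

Things in the scene. Friction and masses are not known exactly. Their poses are not given: they have to be found in the camera images.
- stand: fixed inspection stand: ground steel plate 280 (x) x 300 (y) mm whose top is 16 mm above the table, with a bent steel rod rail along its y at the back. Origin on the table under the plate's centre, z up
- rail_mid (a point): middle of the rail's axis, a steel rod of 12 mm diameter, 150 mm above the plate; axes as the stand's: the rail runs along y, straight for 75 mm either side, its two posts are 95 mm either side of this point
- guard: loose dust guard of amber clear sheet 4 mm thick, 0.16 kg, standing over the bearing like a small roofed tunnel open at its two ends: 104 mm across (x), 91 mm long (y), legs 67 mm high, roof pitched at 28 degrees to a ridge along y (94 mm high outside); on the ridge a black grip bar 14 (x) x 60 (y) mm, from 92 to 126 mm height. Origin at the centre of its underside, z up
- guard_crown (a point): on the guard: underside of the roof's ridge, middle of its length, 90 mm above the guard's underside. Hung, it rests about 7 mm above the rail's axis
- guard_grip (a point): on the guard: in the black grip bar, 118 mm above the guard's underside, 8 mm below the bar's top; grip across the guard's x
- bearing: loose steel ball bearing lying flat on the plate under the guard, outer diameter 62 mm, 16 mm high. Origin at the centre of its underside
- gauge: surface gauge standing firmly on the plate beside the bearing, on the stand's +y side of it: blue base 58 x 50 x 34 mm, steel post 10 mm thick and 160 mm high, on it a clamp slide with a pointer rod that reaches along the gauge's -y to the bearing's side. Origin at the centre of the base's underside
- pointer_tip (a point): point of the red pointer tip, 74 mm along the gauge's -y from the post, at the lens's focal height: set between 64 and 109 mm above the plate. A push shifts it up or down (4 N friction)
- loupe: hand lens, 0.12 kg, lying flat on the table: steel rim of 76 mm diameter, 12 mm thick, with clear glass, and a blue square handle 16 x 16 mm that points along its -x, from 59 to 167 mm from the lens's centre; centre of mass about 70 mm from it. Origin under the lens's centre, at the height of the handle's underside; z is the optical axis, up
- lens_center (a point): centre of the lens, in the middle plane of rim and handle, 8 mm above the loupe's origin
- carton: white card box with a blue band, 71 x 70 x 22 mm, left of the stand; leave it alone
- feelers: fanned steel feeler gauge, 100 x 70 x 11 mm, right of the stand; leave it alone
- tweezers: steel tweezers, 129 mm long, at the table's front edge left of the stand; leave them alone

How it is judged:
By the outcome, as a careful person would: the job done as asked, in the order asked, and still so for the second after the job is handed in, while the arm keeps its last pose, push and grip.
It also fails if it takes over 61 s, if anything falls off the work surface, if the arm or the gripper's body presses on something with over 40 N, if the wrist force passes 120 N, or if a joint passes its speed limit or range.

ROBOT

A 7-joint arm with a two-finger parallel gripper is mounted at the origin on a cart in front of the work surface, level with it; the furniture and walls round the work are solid. World frame = base frame: x ahead of the robot, y to its left, z up, the work surface at z = 0. Lengths are in mm, angles in rad, forces in N, time in s.
With the tool pointing down it reaches from about 350 to 900 mm from the base axis. Payload 19.9 kg.
Tool frame: the origin (TCP) lies between the finger pads; the fingertips stand 25 mm ahead of it and the grasp point (between the pads) lies 6 mm ahead of it; z points along the fingers, y is the line along which they close (so a half turn about z gives the same grasp; the last joint's range is limited). The gripper opens to 85 mm and grips with 20 to 120 N. Pads are 22 mm wide; open, the fingers measure 114 mm over their backs; the gripper's body (76 mm by 85 mm) begins 54 mm behind the grasp point. The pads swing forward as they close: fully open they stand 13 mm farther back than shut.
Start: joints at [1.24, 0.417, -0.01, 1.614, 0.005, 1.111, -0.053], TCP at [178.597, -598.921, 256.26] pointing down, gripper open.
Joint ranges: [-2.81, 2.81], [-0.39, 2.02], [-1.27, 1.25], [0.06, 2.57], [-1.19, 4.33], [0.19, 2], [-2.82, 2.82]. Speed limits (rad/s): [1.89, 1.89, 2.39, 2.39, 3.01, 3.01, 3.01].

INTERFACE

Orientations are given as a unit quaternion [w, x, y, z].
In Python, from cell import telemetry, camera, camera_params, ticket gives the robot as it stands.
- The arm moves only by the shell command python3 -m inch 'ROWS'. ROWS is JSON, one flat list of numbers, 7 for each row, row after row: the opening, from 0 (shut) to 1 (fully open), then the shift along the tool's x, y, z in cm, then the turn, a rotation vector about the tool's x, y, z in degrees. A call has 1 to 5 rows; each row is the pose to reach, as a shift and turn from the pose commanded when the call began, along the tool's axes at that moment; what a row does not reach only later rows make up. A row lasts 1/12 s, in which the tool goes at most 41.7 mm and 7.16 degrees, less where a joint would pass 70% of its speed; a pose out of reach is approached as far as the arm can. A call with a gripper value outside its range is refused whole. The fingers move at their own pace and stop on an object; the grip force is fixed at half the most. Time passes only in rows, so rows that repeat a pose let the fingers close. It gives the time, the measured TCP pose, the force, the opening and the grip force at its end, in the units of the state.
- telemetry.get_state(): the state, without advancing time (a new reading comes with each control period).
- camera(name): name is "side" or "top"; returns the picture (400x640x3 uint8, blue, green, red); there is no depth.
- camera_params(name): a dict with "intrinsics" (3x3 intrinsics, pixels), "k1" (the pictures are not rectified: a ray, as slopes to the right and down, at radius r is drawn at 1 + k1 r^2 times it, then the intrinsics apply), "eye" and "rotation" of the camera in the world. Camera axes: x right, y down, z forward; pixel columns grow to the right and rows downward; lengths in mm; the calibration is good to about 2 mm. A picture is of the moment at which its call begins. camera_params takes no time and is no camera call.
- ticket.job_done(): hands the job in; it is judged then, once.
The state is a dict: "time_s": time; "joint_positions": joint angles; "qvel": joint speeds; "joint_efforts": joint torques, N m; "position": TCP position; "tcp_rot": TCP orientation; "ft_force": force on the tool from outside, world axes, zero at the start; "moment": the same for the moment, N m; "opening": finger opening in mm; "grasp_force": force on a finger pad.
Only numpy, scipy, OpenCV 4.12 (cv2) and the standard library are available. Lean on these libraries where they do the work, as an engineer would, in place of code of your own. Each camera call takes 0.05 s, during which the arm holds its last target. There are 200 camera calls.

## Working session

There is one attempt and no reset: what is moved stays moved. The work goes in short steps, Python scripts to look and compute and a shell command to move; the robot and the scene stay as the last step left them, time stands still between calls to the robot, and variables do not carry over. Pictures are saved under pics/ and viewed, at most 10 in all, crops included, and the job is handed in when it is done.

```bash
ls; mkdir -p pics; python3 - <<'E'
from cell import telemetry,camera,camera_params
import cv2
s=telemetry.get_state();print(s)
for n in("side","top"):
    cv2.imwrite(f"pics/{n}0.png",camera(n));print(n,camera_params(n))
E
```

```text
pics
{'time_s': 0.0, 'joint_positions': array([ 1.23951778,  0.41800152, -0.01032016,  1.61423693,  0.00468868,
        1.11068824, -0.05301852]), 'qvel': array([-0.00080787, -0.00158858,  0.00123232,  0.00080788, -0.0006418 ,
        0.00073869,  0.00027904]), 'joint_efforts': array([ 6.94684222e-04, -8.64434266e+01,  6.79654665e-01, -4.34899056e+01,
        1.91350712e-02,  7.40362855e-03, -5.92650758e-05]), 'position': array([ 178.49138408, -598.60873217,  255.616596  ]), 'tcp_rot': array([-6.41278791e-04,  9.89521640e-01,  1.44383152e-01, -1.33232835e-04]), 'ft_force': array([-0.5885126 ,  0.0627381 ,  0.47173605]), 'moment': array([-0.0112114 ,  0.01019654, -0.04183466]), 'grasp_force': 0.0, 'opening': 85.62367567719123}
side {'intrinsics': array([[443.14684298,   0.        , 317.19772829],
       [  0.        , 443.14684298, 193.52059113],
       [  0.        ,   0.        ,   1.        ]]), 'k1': -0.08818295684617404, 'eye': array([  622.69532474, -1065.75736258,   848.10712485]), 'rotation': array([-0.46704749,  0.88380989,  0.01807979, -0.02049024])}
top {'intrinsics': array([[440.63249613,   0.        , 327.8253854 ],
       [  0.        , 440.63249613, 200.35760156],
       [  0.        ,   0.        ,   1.        ]]), 'k1': -0.006543243861758336, 'eye': array([3.48254005e+02, 3.97281051e-01, 1.30973571e+03]), 'rotation': array([ 0.06164879, -0.70418156,  0.70475442, -0.06040675])}
```

View pics/side0.png

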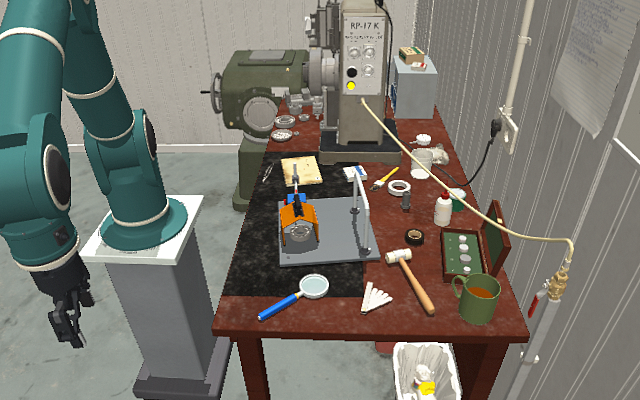

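View pics/top0.png

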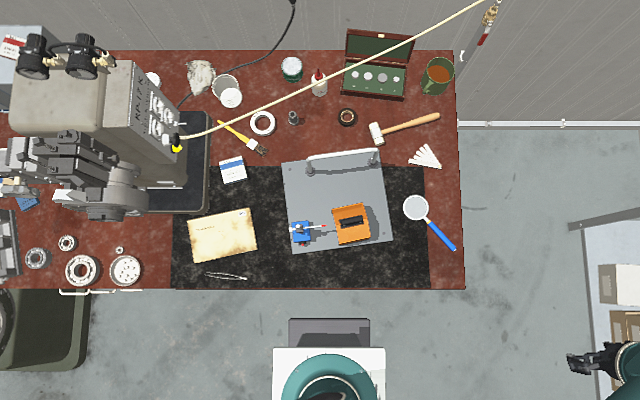

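Side view: guard (300,215), rail posts (355,180)–(365,250), loupe (313,286) with its handle to (262,316). Top view: plate (338,203), guard (352,224), pointer (322,227), loupe (416,207) with its handle to (453,248).

```bash
cat > h.py <<'E'
import numpy as np,cv2
from scipy.spatial.transform import Rotation as R
from cell import telemetry,camera,camera_params
P={n:camera_params(n) for n in("side","top")}
def rot(q): return R.from_quat(np.r_[q[1:],q[0]])
def D(p): return np.array([p["k1"],0,0,0,0.])
def proj(n,X):
    p=P[n];c=rot(p["rotation"]).inv().apply(np.atleast_2d(X)-p["eye"])
    return cv2.projectPoints(c.reshape(-1,1,3),np.zeros(3),np.zeros(3),p["intrinsics"],D(p))[0][:,0]
def ray(n,uv):
    p=P[n];u=cv2.undistortPoints(np.array(uv,float).reshape(-1,1,2),p["intrinsics"],D(p))[:,0]
    return p["eye"],rot(p["rotation"]).apply(np.c_[u,np.ones(len(u))])
def onz(n,uv,z):
    e,d=ray(n,uv);return e+d*((z-e[2])/d[:,2])[:,None]
def tri(us,ut):
    (e1,d1),(e2,d2)=ray("side",us),ray("top",ut);o=[]
    for a,b in zip(d1,d2):
        t=np.linalg.lstsq(np.c_[a,-b],e2-e1,rcond=None)[0]
        x,y=e1+a*t[0],e2+b*t[1];o.append(np.r_[(x+y)/2,np.linalg.norm(x-y)])
    return np.array(o)
def mask(im,lo,hi,roi):
    m=cv2.inRange(cv2.cvtColor(im,cv2.COLOR_BGR2HSV),np.array(lo),np.array(hi));x0,y0,x1,y1=roi
    k=np.zeros_like(m);k[y0:y1,x0:x1]=m[y0:y1,x0:x1];return k
E
python3 - <<'E'
from h import *
t=cv2.imread("pics/top0.png");s=cv2.imread("pics/side0.png")
cv2.imwrite("pics/t1.png",cv2.resize(t[140:260,270:430],None,fx=5,fy=5,interpolation=cv2.INTER_CUBIC))
cv2.imwrite("pics/s1.png",cv2.resize(s[155:275,250:410],None,fx=5,fy=5,interpolation=cv2.INTER_CUBIC))
E
```

```text
(no output)
```

View pics/t1.png

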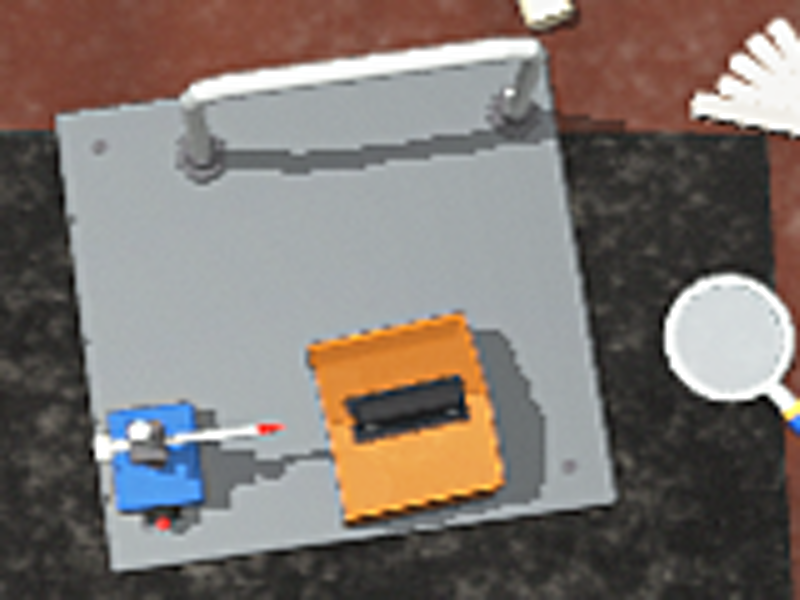

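View pics/s1.png

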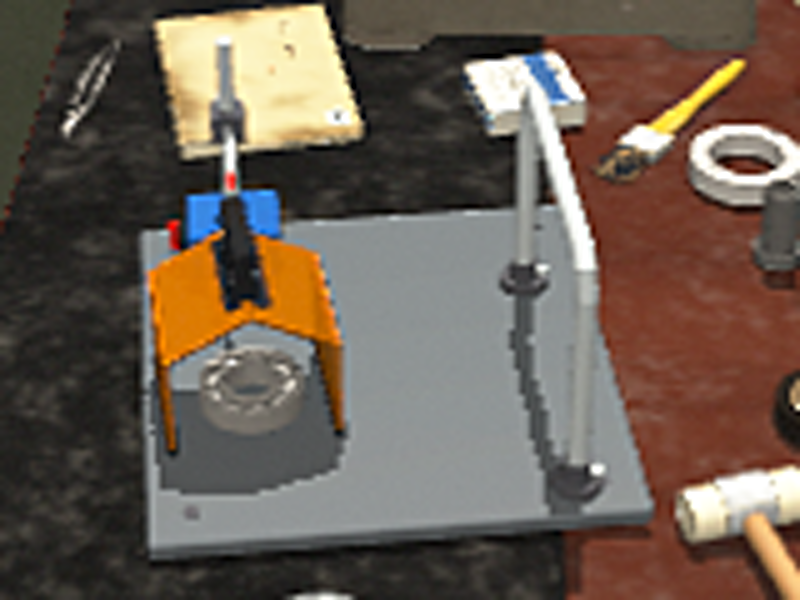

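Crops (5x): the top view has plate corners (57,116),(545,68),(617,497),(113,571), rail (190,92)–(538,47), red tip (284,428), bar (348–467,377–443), and amber guard corners (308,347),(464,315),(503,487),(346,524). The side view has rail (532,92)–(588,268), bearing about (252,390), and the tip possibly hidden near (231,190).

```bash
python3 - <<'E'
from h import *
np.set_printoptions(precision=1,suppress=True)
T=lambda l:[((x+.5)/5-.5+270,(y+.5)/5-.5+140) for x,y in l]
S=lambda l:[((x+.5)/5-.5+250,(y+.5)/5-.5+155) for x,y in l]
print("plate",onz("top",T([(57,116),(547,66),(617,497),(113,571)]),16))
print("rail",tri(S([(532,92),(588,266)]),T([(190,92),(538,47)])))
print("railtop z166",onz("top",T([(190,92),(538,47)]),166))
print("eaves z83",onz("top",T([(308,347),(464,315),(503,487),(346,524)]),83))
print("bar at142",onz("top",T([(348,398),(463,377),(467,417),(357,441)]),142))
print("tip",tri(S([(231,190)]),T([(284,428)])))
print("feet side z16",onz("side",S([(173,452),(340,436)]),16))
print("bearing top z32",onz("side",S([(251,378)]),32))
for n,roi in(("top",(400,190,465,255)),("side",(250,270,335,325))):
    im=cv2.imread(f"pics/{n}0.png")
    m=mask(im,(100,120,80),(125,255,255),roi)
    r=cv2.minAreaRect(cv2.findNonZero(m));b=cv2.boxPoints(r);print(n,r)
    e=[(b[0]+b[1])/2,(b[2]+b[3])/2] if r[1][0]<r[1][1] and np.linalg.norm(b[0]-b[1])<np.linalg.norm(b[1]-b[2]) else [(b[1]+b[2])/2,(b[3]+b[0])/2]
    if n=="top":print("handle ends",onz(n,e,12))
    else:print("handle ends",onz(n,e,12))
print("rim",onz("top",T([(730,337)]),12),onz("side",[(313.5,286)],12))
# amber contour in top
im=cv2.imread("pics/top0.png");m=mask(im,(8,150,80),(25,255,255),(320,195,380,250))
r=cv2.minAreaRect(cv2.findNonZero(m));print(r,onz("top",[r[0]],95))
E
```

```text
plate [[ 689.6  144.2   16. ]
 [ 720.6 -152.9   16. ]
 [ 458.8 -188.6   16. ]
 [ 415.8  106.7   16. ]]
rail [[ 666.4   57.   157.1    1.4]
 [ 690.  -130.3  166.1    4. ]]
railtop z166 [[ 663.2   56.5  166. ]
 [ 688.  -130.5  166. ]]
eaves z83 [[ 537.7   -7.    83. ]
 [ 555.9  -95.1   83. ]
 [ 458.7 -115.5   83. ]
 [ 438.2  -27.9   83. ]]
bar at142 [[501.  -28.  142. ]
 [512.3 -89.5 142. ]
 [490.7 -91.3 142. ]
 [477.9 -32.6 142. ]]
tip [[489.2   6.6 118.2   3. ]]
feet side z16 [[ 463.1 -109.8   16. ]
 [ 558.   -92.9   16. ]]
bearing top z32 [[504.6 -61.2  32. ]]
top ((441.685302734375, 235.8673858642578), (36.11841583251953, 5.70885705947876), 47.29060745239258)
handle ends [[ 473.9 -339.5   12. ]
 [ 462.5 -326.6   12. ]]
side ((277.25885009765625, 306.3827209472656), (8.061762809753418, 41.82597732543945), 59.620872497558594)
handle ends [[ 512.1 -298.4   12. ]
 [ 431.4 -369.5   12. ]]
rim [[ 554.4 -259.1   12. ]] [[ 555.9 -263.1   12. ]]
((351.19293212890625, 223.2390594482422), (36.816925048828125, 32.69562530517578), 77.6609115600586) [[495.8 -62.3  95. ]]
```

```bash
cat >> h.py <<'E'
def plan(x,y,z,yaw):
    "tool down, tool y at world angle yaw (deg, mod 180)"
    s=telemetry.get_state();q=rot(s["tcp_rot"]);m=q.as_matrix()
    a=np.radians(yaw);Y=np.array([np.cos(a),np.sin(a),0]);Z=np.array([0,0,-1.])
    if Y@m[:,1]<0:Y=-Y
    t=R.from_matrix(np.c_[np.cross(Y,Z),Y,Z])
    print("shift cm",np.round(q.inv().apply(np.array([x,y,z])-s["position"])/10,2),"turn",np.round((q.inv()*t).as_rotvec(degrees=True),1),
     "pos",s["position"].round(1),"yaw",np.degrees(np.arctan2(m[1,1],m[0,1])).round(1),"t",round(s["time_s"],2),"open",round(s["opening"],1),"F",s["ft_force"].round(1),s["grasp_force"].round(1))
E
python3 -c "
from h import *
plan(499,-60,250,11.5)"
```

```text
Traceback (most recent call last):
  File "h.py", line 31, in plan
    "pos",s["position"].round(1),"yaw",np.degrees(np.arctan2(m[1,1],m[0,1])).round(1),"t",round(s["time_s"],2),"open",round(s["opening"],1),"F",s["ft_force"].round(1),s["grasp_force"].round(1))
                                                                                                                                                                       ^^^^^^^^^^^^^^^^^^^^^^
AttributeError: 'float' object has no attribute 'round'
```

```bash
sed -i 's/s\["grasp_force"\].round(1)/round(float(s["grasp_force"]),1)/' h.py
python3 -c "
from h import *
plan(499,-60,250,11.5)"
```

```text
shift cm [ 46.11 -42.46   0.61] turn [ -0.1  -0.  -84.9] pos [ 178.5 -598.7  255.7] yaw -73.4 t 0.1 open 85.5 F [-0.4  1.   0.1] 0.0
```

```bash
python3 -m inch '[1,2,-1.8,0,0,0,0, 1,5,-4.6,0,0,0,0, 1,8,-7.4,0,0,0,0, 1,11,-10.1,0,0,0,0, 1,14,-12.9,0.2,0,0,0]'
python3 -m inch '[1,3,-2.8,0,0,0,0, 1,6,-5.5,0,0,0,0, 1,9,-8.3,0,0,0,0, 1,12,-11.1,0,0,0,0, 1,15,-13.8,0.2,0,0,0]'
python3 -m inch '[1,3,-2.8,0,0,0,0, 1,6,-5.5,0,0,0,0, 1,9,-8.3,0,0,0,0, 1,12,-11.1,0,0,0,0, 1,15,-13.8,0.2,0,0,0]'
python3 -m inch '[1,2,-1.9,0,0,0,-7, 1,2.1,-2,0,0,0,-14, 1,2.1,-2,0,0,0,-21, 1,2.1,-2,0,0,0,-28, 1,2.1,-2,0,0,0,-35]'
python3 -m inch '[1,0,0,0,0,0,-7, 1,0,0,0,0,0,-14, 1,0,0,0,0,0,-21, 1,0,0,0,0,0,-28, 1,0,0,0,0,0,-35]'
python3 -m inch '[1,0,0,0,0,0,-7, 1,0,0,0,0,0,-14, 1,0,0,0,0,0,-15, 1,0,0,0,0,0,-15]'
python3 - <<'E'
from h import *
plan(499,-60,141,11.5)
for n in("side","top"):cv2.imwrite(f"pics/{n}2.png",camera(n))
a=cv2.imread("pics/side2.png")[130:280,220:400];b=cv2.imread("pics/top2.png")[130:280,270:450]
cv2.imwrite("pics/v2.png",np.hstack([cv2.resize(a,(400,333)),cv2.resize(b,(400,333))]))
E
```

```text
time_s: 0.52
position: [276.5, -433.6, 254.3]
tcp_rot: [0.0, 0.99, 0.144, -0.0]
ft_force: [1.9, -0.7, 0.0]
opening: 85.3
grasp_force: 0.0
time_s: 0.93
position: [380.7, -258.2, 252.5]
tcp_rot: [0.0, 0.99, 0.144, 0.0]
ft_force: [1.9, 0.0, 1.3]
opening: 85.4
grasp_force: 0.0
time_s: 1.35
position: [485.1, -83.1, 250.6]
tcp_rot: [0.0, 0.99, 0.144, 0.0]
ft_force: [0.9, -0.4, 0.8]
opening: 85.2
grasp_force: 0.0
time_s: 1.77
position: [498.8, -59.7, 250.0]
tcp_rot: [-0.0, 0.899, 0.438, -0.0]
ft_force: [0.1, 0.8, -0.2]
opening: 85.0
grasp_force: 0.0
time_s: 2.18
position: [498.7, -59.9, 250.1]
tcp_rot: [-0.0, 0.726, 0.688, -0.0]
ft_force: [0.4, 0.2, -0.0]
opening: 85.3
grasp_force: 0.0
time_s: 2.52
position: [498.8, -60.0, 250.1]
tcp_rot: [-0.0, 0.633, 0.774, -0.0]
ft_force: [0.3, -0.0, 1.0]
opening: 85.3
grasp_force: 0.0
shift cm [-1.000e-02  3.000e-02  1.091e+01] turn [-0. -0. -0.] pos [498.8 -60.  250.1] yaw 11.5 t 2.52 open 85.3 F [ 0.3 -0.   1. ] 0.0
```

View pics/v2.png

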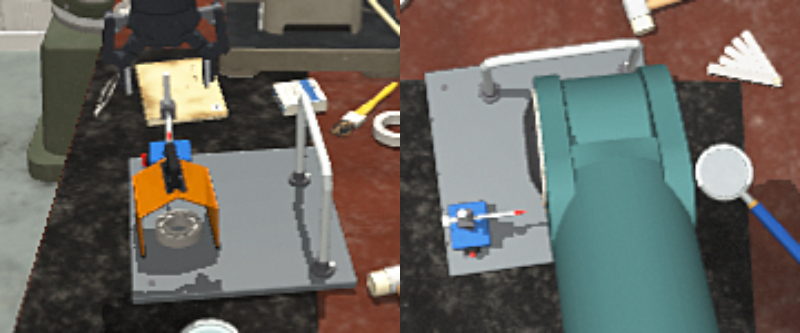

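The gripper hangs above the guard in line with the bar (side crop about (170,50) over the bar at (172,165)). I'll descend and close.

```bash
python3 -m inch '[1,0,0,3,0,0,0, 1,0,0,6,0,0,0, 1,0,0,9,0,0,0, 1,0,0,10.5,0,0,0, 1,0,0,10.9,0,0,0]'
python3 -m inch '[0.5,0,0,0,0,0,0, 0.4,0,0,0,0,0,0, 0.3,0,0,0,0,0,0, 0.2,0,0,0,0,0,0, 0.2,0,0,0,0,0,0]'
python3 -m inch '[0,0,0,0,0,0,0, 0,0,0,0,0,0,0, 0,0,0,0,0,0,0, 0,0,0,0,0,0,0, 0,0,0,0,0,0,0]'
python3 -m inch '[0,0,0,-0.5,0,0,0, 0,0,0,-1,0,0,0, 0,0,0,-1.5,0,0,0, 0,0,0,-2,0,0,0, 0,0,0,-2,0,0,0]'
python3 - <<'E'
from h import *
plan(499,-60,311,7.6)
for n in("side","top"):cv2.imwrite(f"pics/{n}3.png",camera(n))
cv2.imwrite("pics/v3.png",cv2.resize(cv2.imread("pics/side3.png")[130:280,220:400],None,fx=4,fy=4,interpolation=cv2.INTER_CUBIC))
E
```

```text
time_s: 3.03
position: [497.6, -59.7, 138.8]
tcp_rot: [-0.002, 0.633, 0.774, -0.001]
ft_force: [-0.1, 0.3, -0.8]
opening: 85.5
grasp_force: 0.0
time_s: 3.45
position: [499.3, -60.1, 142.1]
tcp_rot: [0.001, 0.632, 0.775, 0.0]
ft_force: [0.2, -0.0, -1.0]
opening: 25.5
grasp_force: 0.0
time_s: 3.87
position: [499.2, -60.1, 141.9]
tcp_rot: [0.0, 0.632, 0.775, 0.0]
ft_force: [-0.8, -0.8, 7.7]
opening: 13.1
grasp_force: 58.5
time_s: 4.28
position: [499.4, -59.9, 162.4]
tcp_rot: [0.001, 0.632, 0.775, 0.0]
ft_force: [0.2, 0.4, -2.7]
opening: 12.7
grasp_force: 58.6
shift cm [-1.000e-02 -2.000e-02 -1.486e+01] turn [0.1 0.  4. ] pos [499.4 -59.9 162.4] yaw 11.6 t 4.28 open 12.7 F [ 0.2  0.4 -2.7] 58.6
```

View pics/v3.png

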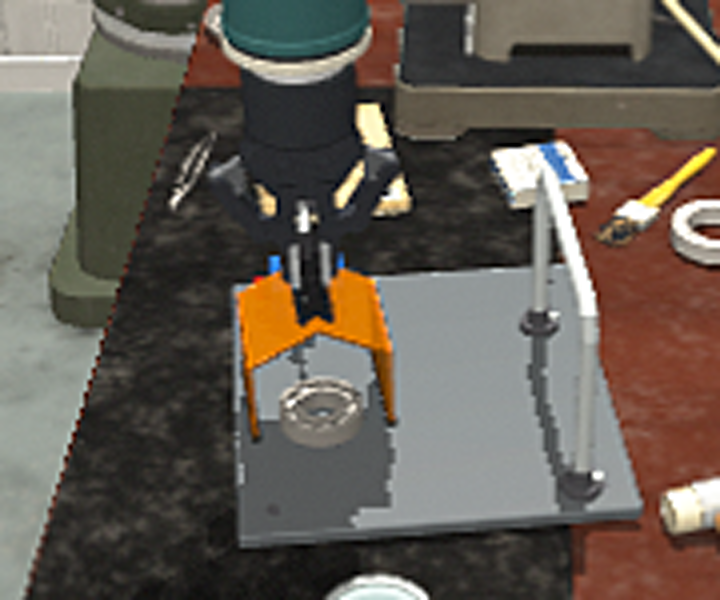

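Guard is held level and clear of the plate; bearing at (322,410) undisturbed. Lifting higher, then across to the rail.

```bash
python3 -m inch '[0,0,0,-2.5,0,0,0, 0,0,0,-6,0,0,0, 0,0,0,-9.5,0,0,1, 0,0,0,-13,0,0,2.5, 0,0,0,-16.8,0,0,4]'
python3 -m inch '[0,0,0,0,0,0,0, 0,0,0,0,0,0,0]'
python3 - <<'E'
from h import *
plan(676.5,-37,330,7.6)
np.set_printoptions(precision=1,suppress=True)
for n in("side","top"):cv2.imwrite(f"pics/{n}4.png",camera(n))
for n in("side","top"):
    a=cv2.imread(f"pics/{n}4.png")
    m=mask(a,(0,150,100),(6,255,255),(280,150,340,240)) if n=="side" else mask(a,(0,150,100),(6,255,255),(290,190,340,250))
    print(n,[(c[2],c[:2].ravel()) for c in [np.r_[x] for x in cv2.connectedComponentsWithStats(m)[2][1:]]])
a=cv2.imread("pics/side4.png")[150:270,270:390];b=cv2.imread("pics/top4.png")[150:270,270:390]
cv2.imwrite("pics/v4.png",np.hstack([cv2.resize(x,(400,400),interpolation=cv2.INTER_CUBIC) for x in(a,b)]))
E
```

```text
time_s: 4.8
position: [498.3, -59.7, 330.4]
tcp_rot: [-0.001, 0.659, 0.752, -0.0]
ft_force: [1.6, -1.3, -2.0]
opening: 13.4
grasp_force: 59.0
time_s: 4.97
position: [499.5, -60.0, 330.6]
tcp_rot: [0.001, 0.659, 0.752, 0.001]
ft_force: [-0.7, 0.7, -3.0]
opening: 12.7
grasp_force: 59.0
shift cm [-0.06 17.85  0.1 ] turn [ 0.1  0.1 -0. ] pos [499.5 -60.  330.6] yaw 7.6 t 4.97 open 12.7 F [-0.7  0.7 -3. ] 59.0
side [(np.int32(1), array([296, 190], dtype=int32)), (np.int32(3), array([283, 199], dtype=int32))]
top [(np.int32(4), array([322, 225], dtype=int32)), (np.int32(2), array([302, 243], dtype=int32))]
```

View pics/v4.png

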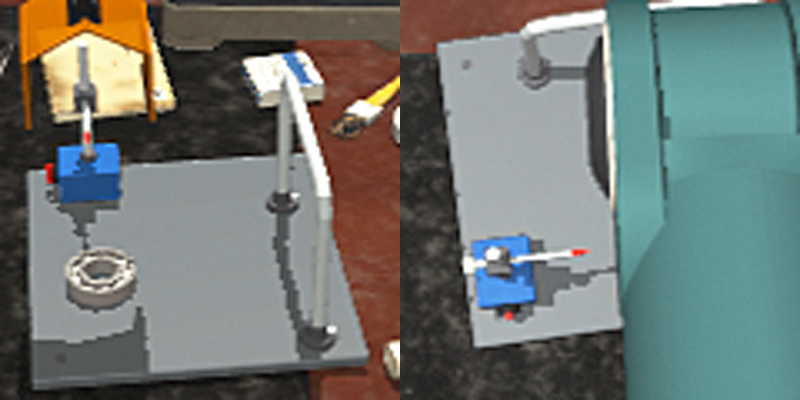

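Guard is clear. Bearing top is near (100,270) in the side crop, red tip near (87,142) side and (587,252) top. Moving over the rail.

```bash
python3 -m inch '[0,0,2,0,0,0,0, 0,0,5,0,0,0,0, 0,0,9,0,0,0,0, 0,0,13,0,0,0,0, 0,0,16,0,0,0,0]'
python3 -m inch '[0,0,1.3,0,0,0,0, 0,0,1.85,0,0,0,0, 0,0,1.85,1.5,0,0,0, 0,0,1.85,4,0,0,0, 0,0,1.85,6,0,0,0]'
python3 -m inch '[0,0,0,0,0,0,0, 0,0,0,0,0,0,0]'
python3 - <<'E'
from h import *
plan(676.5,-37,209,7.6)
cv2.imwrite("pics/side5.png",camera("side"));cv2.imwrite("pics/top5.png",camera("top"))
cv2.imwrite("pics/v5.png",cv2.resize(cv2.imread("pics/side5.png")[90:250,300:440],None,fx=4,fy=3.75,interpolation=cv2.INTER_CUBIC))
E
```

```text
time_s: 5.48
position: [659.4, -38.4, 326.4]
tcp_rot: [-0.001, 0.659, 0.752, -0.001]
ft_force: [-0.4, 0.6, -1.0]
opening: 13.0
grasp_force: 59.1
time_s: 5.9
position: [674.8, -36.3, 266.7]
tcp_rot: [-0.001, 0.658, 0.753, -0.001]
ft_force: [0.4, -0.7, -2.2]
opening: 13.0
grasp_force: 59.2
time_s: 6.07
position: [674.9, -36.4, 268.3]
tcp_rot: [-0.001, 0.659, 0.753, -0.001]
ft_force: [0.6, -0.2, -0.8]
opening: 13.0
grasp_force: 59.1
shift cm [-0.08  0.16  5.92] turn [-0.2 -0.   0. ] pos [674.9 -36.4 268.3] yaw 7.6 t 6.07 open 13.0 F [ 0.6 -0.2 -0.8] 59.1
```

View pics/v5.png

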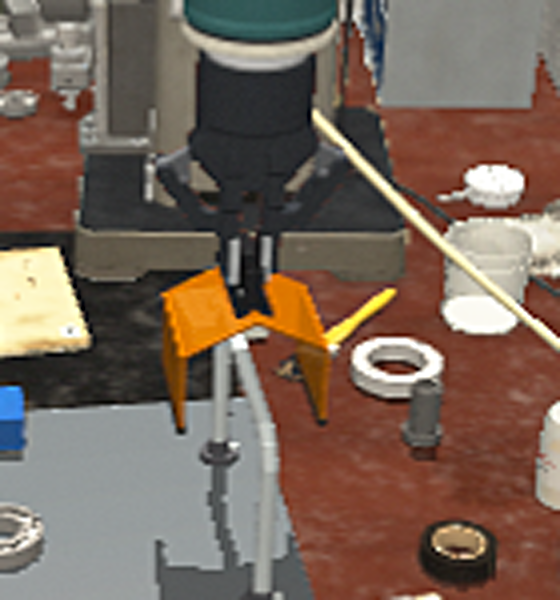

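The guard straddles the rail (ridge front at (258,312), legs either side). A quick side-view check of the rail's x before lowering.

```bash
python3 - <<'E'
from h import *
np.set_printoptions(precision=1,suppress=True)
a=cv2.imread("pics/side0.png");g=cv2.cvtColor(a,cv2.COLOR_BGR2HSV)
for v in range(180,206,4):
    r=np.where((g[v,352:372,2]>200)&(g[v,352:372,1]<40))[0]+352
    print(v,r.min(),r.max(),onz("side",[(r.mean(),v)],168)[0], "guard ridge px" )
# guard ridge front check with TCP model
T=np.array([674.9,-36.4,268.3]);a=np.radians(7.6)
f=T+45.5*np.array([np.sin(a),-np.cos(a),0]);f[2]=268.3-125.9+92
u=proj("side",f)[0];print((u-[300,90])*[4,3.75])
E
```

```text
180 358 360 [674.1   1.8 168. ] guard ridge px
184 359 362 [677.7 -19.  168. ] guard ridge px
188 360 363 [679.9 -39.3 168. ] guard ridge px
192 361 364 [682. -59. 168.] guard ridge px
196 362 365 [684.1 -78.2 168. ] guard ridge px
200 364 367 [688.7 -96.9 168. ] guard ridge px
204 365 367 [ 689.3 -115.1  168. ] guard ridge px
[253.3 321.5]
```

```bash
python3 -m inch '[0,0,0.2,1,0,0,0, 0,0,0.2,2.5,0,0,0, 0,0,0.2,4,0,0,0, 0,0,0.2,5.2,0,0,0, 0,0,0.2,5.4,0,0,0]'
python3 -m inch '[0,0,0,0.1,0,0,0, 0,0,0,0.2,0,0,0, 0,0,0,0.3,0,0,0, 0,0,0,0.4,0,0,0, 0,0,0,0.4,0,0,0]'
python3 -c "
from h import *
plan(677,-37,209,7.6)"
```

```text
time_s: 6.58
position: [677.2, -36.1, 213.2]
tcp_rot: [-0.001, 0.659, 0.752, -0.001]
ft_force: [-0.2, -0.1, -1.4]
opening: 12.9
grasp_force: 59.1
time_s: 7.0
position: [678.0, -36.0, 211.6]
tcp_rot: [0.0, 0.659, 0.752, 0.0]
ft_force: [0.4, -0.7, -2.3]
opening: 13.0
grasp_force: 59.1
shift cm [-0.08 -0.11  0.26] turn [0. 0. 0.] pos [678.  -36.  211.6] yaw 7.6 t 7.0 open 13.0 F [ 0.4 -0.7 -2.3] 59.1
```

Not in contact yet; creep down.

```bash
python3 -m inch '[0,0,0,0.1,0,0,0, 0,0,0,0.2,0,0,0, 0,0,0,0.2,0,0,0]'
python3 -m inch '[0,0,0,0.1,0,0,0, 0,0,0,0.2,0,0,0, 0,0,0,0.2,0,0,0]'
python3 -c "
from h import *
plan(677,-37,209,7.6)"
```

```text
time_s: 7.25
position: [678.0, -36.0, 209.6]
tcp_rot: [0.0, 0.659, 0.752, 0.0]
ft_force: [-0.3, 1.4, 0.9]
opening: 13.3
grasp_force: 59.7
time_s: 7.5
position: [678.1, -36.0, 209.5]
tcp_rot: [0.001, 0.659, 0.752, 0.0]
ft_force: [-9.8, -1.2, 24.4]
opening: 12.8
grasp_force: 63.1
shift cm [-0.08 -0.12  0.05] turn [ 0.1  0.  -0. ] pos [678.1 -36.  209.5] yaw 7.6 t 7.5 open 12.8 F [-9.8 -1.2 24.4] 63.1
```

```bash
python3 -m inch '[0,0,-0.12,-0.15,0,0,0, 0,0,-0.12,-0.15,0,0,0, 0,0,-0.12,-0.1,0,0,0, 0,0,-0.12,-0.1,0,0,0]'
python3 -m inch '[0.1,0,0,0,0,0,0, 0.2,0,0,0,0,0,0, 0.25,0,0,0,0,0,0, 0.3,0,0,0,0,0,0, 0.35,0,0,0,0,0,0]'
python3 -m inch '[0.5,0,0,0,0,0,0, 0.6,0,0,0,0,0,0, 0.6,0,0,0,0,0,0, 0.6,0,0,0,0,0,0, 0.6,0,0,0,0,0,0]'
python3 -m inch '[0.6,0,0,-2,0,0,0, 0.6,0,0,-5,0,0,0, 0.6,0,0,-9,0,0,0, 0.6,0,0,-12,0,0,0, 0.6,0,0,-14,0,0,0]'
python3 - <<'E'
from h import *
plan(500,-330,300,0)
cv2.imwrite("pics/side6.png",camera("side"))
cv2.imwrite("pics/v6.png",cv2.resize(cv2.imread("pics/side6.png")[90:250,280:420],None,fx=4,fy=3.75,interpolation=cv2.INTER_CUBIC))
E
```

```text
time_s: 7.83
position: [676.9, -36.1, 209.0]
tcp_rot: [0.0, 0.659, 0.752, 0.0]
ft_force: [-4.7, -0.9, 11.5]
opening: 13.0
grasp_force: 61.2
time_s: 8.25
position: [676.6, -36.2, 208.0]
tcp_rot: [-0.0, 0.659, 0.752, -0.0]
ft_force: [-0.1, 0.5, -0.3]
opening: 29.9
grasp_force: 0.0
time_s: 8.67
position: [676.7, -36.2, 208.3]
tcp_rot: [-0.0, 0.659, 0.752, 0.0]
ft_force: [-0.2, -0.6, -0.1]
opening: 51.2
grasp_force: 0.0
time_s: 9.08
position: [677.1, -35.9, 352.0]
tcp_rot: [0.001, 0.659, 0.752, 0.001]
ft_force: [0.2, -0.6, -0.0]
opening: 51.2
grasp_force: 0.0
shift cm [-26.8  -21.46   5.14] turn [0.2 0.  7.6] pos [677.1 -35.9 352. ] yaw 7.6 t 9.08 open 51.2 F [ 0.2 -0.6 -0. ] 0.0
```

View pics/v6.png

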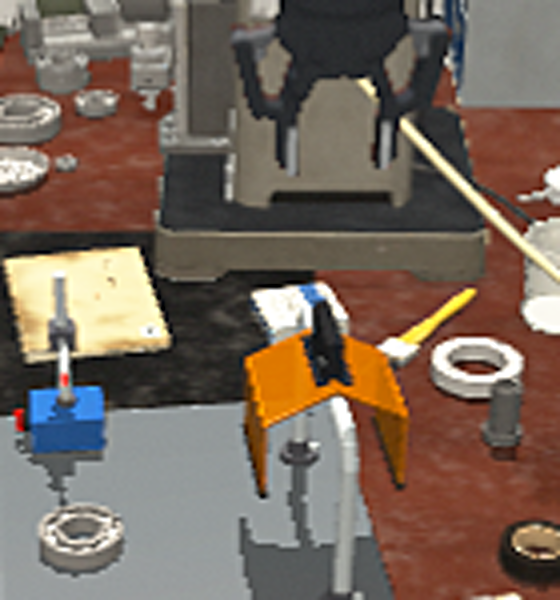

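Guard hangs on the rail by its roof, released. Move off toward the loupe, then measure the pointer, bearing and loupe.

```bash
python3 -m inch '[0.6,-2,-1.6,0,0,0,0, 0.6,-5,-4,0,0,0,0, 0.6,-8,-6.4,0,0,0,0, 0.6,-11,-8.8,0,0,0,0, 0.6,-14,-11.2,0,0,0,0]'
python3 -m inch '[0.6,-3,-2.4,0,0,0,0, 0.6,-6,-4.8,1,0,0,0, 0.6,-9,-7.2,2,0,0,0, 0.6,-12,-9.6,3,0,0,0, 0.6,-12.8,-10.3,4,0,0,0]'
python3 - <<'E'
from h import *
np.set_printoptions(precision=1,suppress=True)
plan(500,-330,300,0)
s=camera("side");t=camera("top");cv2.imwrite("pics/side7.png",s);cv2.imwrite("pics/top7.png",t)
t0=cv2.imread("pics/top0.png");s0=cv2.imread("pics/side0.png")
def line(im,n,roi):
    p=cv2.findNonZero(mask(im,(100,120,80),(125,255,255),roi))
    q=onz(n,p.reshape(-1,2),14)[:,:2].astype(np.float32)
    v=cv2.fitLine(q,cv2.DIST_L2,0,.01,.01).ravel();r=(q-v[2:])@v[:2]
    print(n,"dir",np.degrees(np.arctan2(v[1],v[0])),"ends",v[2:]+v[:2]*r.min(),v[2:]+v[:2]*r.max())
line(t0,"top",(425,210,465,255));line(s0,"side",(250,285,305,325))
a=s[160:250,270:380];b=t[150:260,300:400]
cv2.imwrite("pics/v7.png",np.hstack([cv2.resize(s[170:245,275:325],(400,600),interpolation=cv2.INTER_CUBIC),cv2.resize(t[195:270,300:350],(400,600),interpolation=cv2.INTER_CUBIC)]))
E
```

```text
time_s: 9.55
position: [582.9, -191.1, 348.0]
tcp_rot: [-0.0, 0.659, 0.753, -0.0]
ft_force: [0.2, -0.5, -0.5]
opening: 51.0
grasp_force: 0.0
time_s: 9.97
position: [495.3, -336.0, 307.4]
tcp_rot: [-0.0, 0.661, 0.75, -0.001]
ft_force: [0.0, -1.1, -0.2]
opening: 51.1
grasp_force: 0.0
shift cm [0.5 0.5 0.7] turn [-0.1  0.1  7.2] pos [ 495.3 -336.   307.4] yaw 7.2 t 9.97 open 51.1 F [ 0.  -1.1 -0.2] 0.0
top dir 41.472473 ends [ 429.2 -366.8] [ 507.2 -297.8]
side dir 42.407448 ends [ 431.4 -373.4] [ 512.9 -298.9]
```

View pics/v7.png

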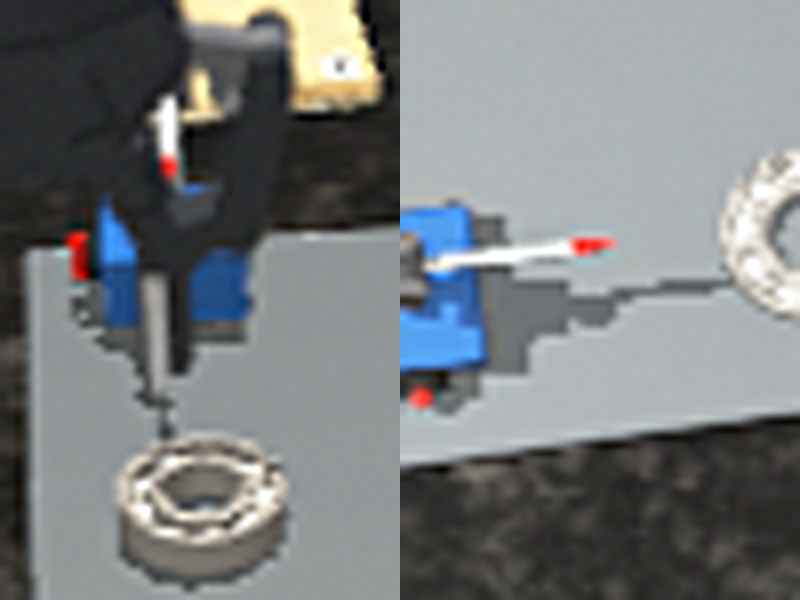

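Red tip at (170,182) side crop and (614,243) top crop; bearing top centre at (203,490) in the side crop. Go above the handle.

```bash
python3 -m inch '[0.6,0,0,0,0,0,7, 0.6,0,0,0,0,0,14, 0.6,0,0,0,0,0,21, 0.6,0,0,0,0,0,28, 0.6,0,0,0,0,0,35]'
python3 -m inch '[0.6,0,0,0,0,0,7, 0.6,0,0,0,0,0,14, 0.6,0,0,0,0,0,20.5, 0.6,0,0,0,0,0,20.5]'
python3 - <<'E'
from h import *
np.set_printoptions(precision=1,suppress=True)
plan(489.2,-318.5,28,-48.3)
C=lambda x,y,x0,y0:((x+.5)/8-.5+x0,(y+.5)/8-.5+y0)
ut=C(214,243,300,195);us=C(170,182,275,170)
print("tip",us,ut,tri([us],[ut]))
print("bearing side",onz("side",[C(203,490,275,170)],32))
t=cv2.imread("pics/top7.png");roi=t[203:245,335:385].astype(int)
pl=np.median(t[203:245,335:340].reshape(-1,3),0);m=(np.abs(roi-pl).sum(2)>60).astype(np.uint8)
n,l,st,ce=cv2.connectedComponentsWithStats(m);i=1+st[1:,4].argmax()
(c,r)=cv2.minEnclosingCircle(cv2.findNonZero((l==i).astype(np.uint8)));print(st[i],c,r)
print("bearing top",onz("top",[(c[0]+335,c[1]+203)],28))
E
```

```text
time_s: 10.48
position: [499.9, -329.0, 308.6]
tcp_rot: [0.0, 0.856, 0.518, 0.0]
ft_force: [0.6, 0.3, -0.3]
opening: 51.5
grasp_force: 0.0
time_s: 10.82
position: [500.0, -329.0, 308.6]
tcp_rot: [0.0, 0.934, 0.357, 0.0]
ft_force: [-0.2, 0.1, 0.2]
opening: 51.0
grasp_force: 0.0
shift cm [-0.1 -1.5 28.1] turn [ 0.  -0.   0.2] pos [ 500.  -329.   308.6] yaw -48.1 t 10.82 open 51.0 F [-0.2  0.1  0.2] 0.0
tip (295.8125, 192.3125) (326.3125, 224.9375) [[489.5   6.8 119.1   2.5]]
bearing side [[505.2 -64.   32. ]]
[  0  11  28  21 280] (13.5, 22.0) 14.77338695526123
bearing top [[498.8 -57.8  28. ]]
```

```bash
python3 -m inch '[0.6,0,-0.5,3,0,0,0, 0.6,-0.1,-1,7,0,0,0, 0.6,-0.1,-1.5,11,0,0,0, 0.6,-0.1,-1.5,15,0,0,0, 0.6,-0.1,-1.5,19,0,0,0]'
python3 -m inch '[0.6,0,0,2.5,0,0,0, 0.6,0,0,4,0,0,0, 0.6,0,0,5,0,0,0, 0.6,0,0,5,0,0,0]'
python3 - <<'E'
from h import *
plan(489.2,-318.5,28,-48.3)
s=camera("side");t=camera("top");cv2.imwrite("pics/side8.png",s)
cv2.imwrite("pics/v8.png",np.hstack([cv2.resize(s[240:340,230:330],(400,400),interpolation=cv2.INTER_CUBIC),cv2.resize(t[190:250,325:385],(400,400),interpolation=cv2.INTER_CUBIC)]))
E
```

```text
time_s: 11.23
position: [488.7, -318.7, 117.1]
tcp_rot: [0.0, 0.932, 0.362, 0.001]
ft_force: [1.8, -0.9, -0.4]
opening: 51.4
grasp_force: 0.0
time_s: 11.57
position: [488.1, -318.7, 66.7]
tcp_rot: [-0.001, 0.933, 0.361, -0.0]
ft_force: [-0.8, 0.2, -0.3]
opening: 51.2
grasp_force: 0.0
shift cm [0.1  0.07 3.87] turn [-0.1 -0.   0.6] pos [ 488.1 -318.7   66.7] yaw -47.7 t 11.57 open 51.2 F [-0.8  0.2 -0.3] 0.0
```

View pics/v8.png

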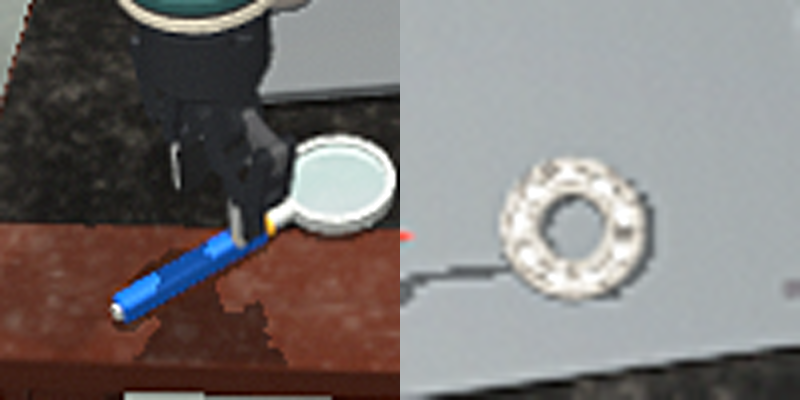

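Fingers straddle the handle near its root (side crop (240,230)); bearing at (573,227) in the top crop. Go down, grip and lift a little.

```bash
python3 -m inch '[0.6,0.1,0.05,1.5,0,0,0, 0.6,0.1,0.05,3,0,0,0.5, 0.6,0.1,0.05,3.8,0,0,0.5, 0.5,0.1,0.05,3.8,0,0,0.5, 0.4,0.1,0.05,3.8,0,0,0.5]'
python3 -m inch '[0.3,0,0,0,0,0,0, 0.25,0,0,0,0,0,0, 0.2,0,0,0,0,0,0, 0.1,0,0,0,0,0,0, 0,0,0,0,0,0,0]'
python3 -m inch '[0,0,0,0,0,0,0, 0,0,0,0,0,0,0, 0,0,0,0,0,0,0, 0,0,0,0,0,0,0]'
python3 - <<'E'
from h import *
np.set_printoptions(precision=1,suppress=True)
plan(489.2,-318.5,28,-48.3)
print("bearing",onz("top",[(350.52,223.6)],32))
E
```

```text
time_s: 12.08
position: [489.7, -319.6, 31.1]
tcp_rot: [0.0, 0.935, 0.356, 0.0]
ft_force: [0.5, -0.0, 0.0]
opening: 34.7
grasp_force: 0.0
time_s: 12.5
position: [489.5, -319.6, 31.1]
tcp_rot: [0.0, 0.935, 0.355, 0.0]
ft_force: [-3.4, 2.1, 11.8]
opening: 14.0
grasp_force: 58.9
time_s: 12.83
position: [489.5, -319.6, 31.1]
tcp_rot: [0.0, 0.935, 0.355, 0.0]
ft_force: [-4.3, 2.0, 11.2]
opening: 14.4
grasp_force: 58.9
shift cm [ 0.1 -0.1  0.3] turn [ 0.  -0.  -0.1] pos [ 489.5 -319.6   31.1] yaw -48.4 t 12.83 open 14.4 F [-4.3  2.  11.2] 58.9
bearing [[502.4 -63.6  32. ]]
```

```bash
python3 -m inch '[0,0,0,-1,0,0,0, 0,0,0,-3,0,0,0, 0,0,0,-6,0,0,0, 0,0,0,-10,0,0,0, 0,0,0,-13,0,0,0]'
python3 -m inch '[0,0,0,-2,0,0,0, 0,0,0,-4,0,0,0, 0,0,0,-4,0,0,0]'
python3 - <<'E'
from h import *
plan(438,-122.8,200,-48.4)
cv2.imwrite("pics/side9.png",camera("side"))
E
```

```text
time_s: 13.25
position: [489.5, -319.5, 163.5]
tcp_rot: [0.0, 0.935, 0.355, 0.0]
ft_force: [0.6, -0.6, 0.1]
opening: 13.9
grasp_force: 59.2
time_s: 13.5
position: [490.6, -320.2, 205.0]
tcp_rot: [0.002, 0.935, 0.355, 0.002]
ft_force: [-0.0, -0.6, -1.0]
opening: 13.9
grasp_force: 59.3
shift cm [  9.17 -18.26   0.41] turn [ 0.3 -0.1  0. ] pos [ 490.6 -320.2  205. ] yaw -48.4 t 13.5 open 13.9 F [-0.  -0.6 -1. ] 59.3
```

```bash
python3 -m inch '[0,0.9,-1.8,0,0,0,0, 0,2.5,-5,0,0,0,0, 0,4,-8,0,0,0,0, 0,5.6,-11.2,0,0,0,0, 0,7,-14,0,0,0,0]'
python3 -m inch '[0,1.3,-2.6,0,0,0,0, 0,2.1,-4.1,0,0,0,0, 0,2.1,-4.2,0,0,0,0, 0,2.1,-4.2,0,0,0,0, 0,2.1,-4.2,0,0,0,0]'
python3 -m inch '[0,0,0,0.5,0,0,0, 0,0,0,1.5,0,0,0, 0,0,0,3,0,0,0, 0,0,0,4,0,0,0, 0,0,0,4,0,0,0]'
python3 -m inch '[0,0,0,0,0,0,0, 0,0,0,0,0,0,0, 0,0,0,0,0,0,0]'
python3 - <<'E'
from h import *
plan(438,-122.8,142,-48.4)
s=camera("side");t=camera("top");cv2.imwrite("pics/side10.png",s);cv2.imwrite("pics/top10.png",t)
cv2.imwrite("pics/v10.png",np.hstack([cv2.resize(s[140:240,250:350],(400,400),interpolation=cv2.INTER_CUBIC),cv2.resize(t[170:250,310:390],(400,400),interpolation=cv2.INTER_CUBIC)]))
E
```

```text
time_s: 13.97
position: [447.4, -166.3, 199.6]
tcp_rot: [-0.001, 0.935, 0.355, -0.001]
ft_force: [0.7, 0.9, -0.4]
opening: 14.2
grasp_force: 59.2
time_s: 14.38
position: [436.4, -123.7, 200.0]
tcp_rot: [-0.0, 0.935, 0.355, -0.0]
ft_force: [0.1, -0.6, -2.4]
opening: 14.4
grasp_force: 59.2
time_s: 14.8
position: [435.3, -123.0, 157.8]
tcp_rot: [-0.001, 0.935, 0.355, -0.001]
ft_force: [-1.2, 0.8, -1.2]
opening: 14.1
grasp_force: 59.2
time_s: 15.05
position: [436.8, -123.1, 160.8]
tcp_rot: [0.0, 0.935, 0.355, 0.0]
ft_force: [0.1, -0.7, -1.0]
opening: 14.2
grasp_force: 59.2
shift cm [0.11 0.05 1.88] turn [ 0. -0.  0.] pos [ 436.8 -123.1  160.8] yaw -48.4 t 15.05 open 14.2 F [ 0.1 -0.7 -1. ] 59.2
```

View pics/v10.png

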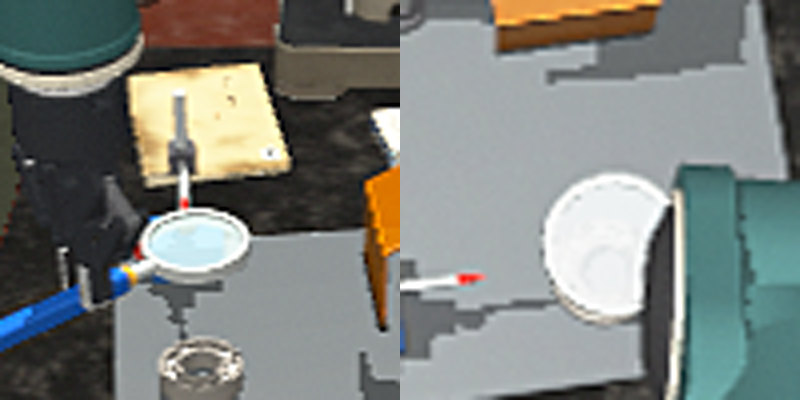

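Lens is held level above the bearing: rim at (195,242) in the side crop and about (616,245) in the top crop. Tip (186,203) is untouched. I have now looked at 12 pictures, which is past the 10 allowed, so from here I'll only use numbers.

```bash
cat > f.py <<'E'
from h import *
np.set_printoptions(precision=1,suppress=True)
def lens(s,t,verbose=True):
    # pale rim + glass in the side view; ellipse of the top face from the glass (bluish) blob
    h=cv2.cvtColor(s,cv2.COLOR_BGR2HSV);roi=(280,185,318,222)
    m=mask(s,(85,12,150),(125,120,255),roi)
    n,l,st,ce=cv2.connectedComponentsWithStats(m);i=1+st[1:,4].argmax()
    c=max(cv2.findContours((l==i).astype(np.uint8),0,2)[0],key=cv2.contourArea);e=cv2.fitEllipse(cv2.convexHull(c));print("glass side",st[i],e)
    # top: rim edge pixels left/up of the occluding arm, circle by least squares
    d=np.median(t[200:215,322:332].reshape(-1,3),0)
    m=(t[195:250,330:363].min(2)>205).astype(np.uint8)
    n,l,st,ce=cv2.connectedComponentsWithStats(m);i=1+st[1:,4].argmax()
    c=max(cv2.findContours((l==i).astype(np.uint8),0,1)[0],key=cv2.contourArea).reshape(-1,2)
    (cc,r)=cv2.minEnclosingCircle(c);print("rim top",st[i]+[330,195,0,0,0],cc[0]+330,cc[1]+195,r)
    return e[0],(cc[0]+330,cc[1]+195)
if __name__=="__main__":
    s=cv2.imread("pics/side10.png");t=cv2.imread("pics/top10.png")
    a,b=lens(s,t);print("lens",tri([a],[b]))
    X=np.array([502.3,-64.1,137.8]);print("expected px",proj("side",X),proj("top",X))
    for n,im,roi in(("side",s,(285,180,305,200)),("top",t,(315,215,335,235))):
        m=mask(im,(0,110,90),(8,255,255),roi)|mask(im,(172,110,90),(180,255,255),roi);print(n,cv2.findNonZero(m).reshape(-1,2).tolist())
E
python3 f.py
```

```text
glass side [287 196  20  11 166] ((297.48876953125, 200.90469360351562), (10.573503494262695, 20.63265609741211), 88.07485961914062)
rim top [339 205  24  29 505] 352.0 219.0 14.866168975830078
lens [[502.4 -62.3 137.5   0.5]]
expected px [[297.3 201.2]] [[352.6 218.9]]
side [[295, 190], [296, 190], [295, 191], [296, 191]]
top [[322, 225], [323, 225], [324, 225], [325, 225], [326, 225], [322, 226], [323, 226]]
```

```bash
python3 - <<'E'
from h import *
np.set_printoptions(precision=1,suppress=True)
print("bearing",tri([(299.94,230.8)],[(350.52,223.6)]))
for v in(191.5,192,192.4):print("tip",v,tri([(295.8,v)],[(326.4,225)]))
print("red/white edge",tri([(295.6,189.5)],[(321.6,225.4)]))
s=camera("side");print(s[186:195,294:298].tolist())
t=camera("top");print(t[224:227,319:329].tolist())
plan(438.3,-124,142,-48.4)
E
```

```text
bearing [[503.8 -63.4  31.1   2.6]]
tip 191.5 [[489.3   6.6 122.1   3.1]]
tip 192 [[489.4   6.6 120.3   2.8]]
tip 192.4 [[489.4   6.6 119.    2.6]]
red/white edge [[488.   19.6 120.6   2.2]]
[[[95, 96, 92], [235, 240, 237], [255, 255, 255], [104, 107, 102]], [[103, 104, 102], [242, 246, 243], [255, 255, 255], [72, 74, 71]], [[94, 96, 90], [238, 247, 233], [255, 255, 255], [91, 96, 87]], [[94, 95, 81], [173, 181, 247], [169, 181, 255], [117, 121, 104]], [[71, 75, 88], [102, 109, 255], [36, 46, 255], [97, 100, 111]], [[68, 71, 72], [103, 109, 250], [16, 26, 255], [85, 87, 77]], [[136, 141, 130], [217, 224, 253], [201, 211, 255], [255, 255, 255]], [[255, 255, 255], [249, 253, 246], [191, 198, 194], [138, 143, 139]], [[132, 137, 133], [175, 183, 169], [206, 216, 196], [222, 228, 209]]]
[[[174, 174, 167], [184, 183, 169], [176, 175, 190], [177, 173, 199], [179, 176, 196], [178, 176, 200], [176, 174, 204], [175, 173, 181], [179, 176, 167], [177, 176, 167]], [[226, 227, 222], [245, 248, 232], [148, 156, 255], [18, 32, 255], [31, 41, 255], [29, 37, 255], [69, 82, 255], [128, 132, 254], [170, 168, 182], [177, 176, 167]], [[255, 255, 255], [255, 255, 255], [196, 201, 255], [76, 80, 255], [112, 114, 224], [108, 109, 158], [168, 165, 151], [184, 181, 159], [180, 178, 165], [177, 176, 168]]]
shift cm [0.1 0.2 1.9] turn [ 0. -0. -0.] pos [ 436.6 -123.1  160.6] yaw -48.4 t 15.25 open 14.0 F [ 0.5  0.2 -0.9] 59.2
```

```bash
python3 - <<'E'
from h import *
np.set_printoptions(precision=1,suppress=True)
for f in("side4","side6","side7"):
    im=cv2.imread(f"pics/{f}.png").astype(int)[187:196,293:299];r=im[...,2]-im[...,:2].mean(2);print(f,r.round().astype(int).tolist())
t=cv2.imread("pics/top7.png").astype(int)[223:229,319:330];print((t[...,2]-t[...,:2].mean(2)).round().astype(int).tolist())
for a,b in(((295.6,189.1),(321.1,225.5)),((295.6,192.6),(326.8,225)),((295.6,193),(326.8,225))):print(tri([a],[b]))
E
```

```text
side4 [[0, -1, -1, 0, -2, 0], [5, -4, -10, 0, -4, -1], [-1, -13, 70, 80, -16, -2], [-2, 14, 146, 213, 11, -4], [-2, 0, 138, 219, -11, 2], [8, -7, 90, 187, -16, 10], [-52, -22, -4, -3, -16, -90], [-146, -110, -22, 4, -11, -96], [-132, -62, 13, 5, 13, -29]]
side6 [[4, -2, -2, 0, -2, 4], [4, -4, -10, 0, -5, -1], [0, -12, 68, 76, -15, 2], [-2, 14, 142, 210, 13, -3], [-2, 2, 134, 216, -10, 0], [10, -7, 92, 186, -16, 12], [-53, -22, -3, -2, -16, -92], [-150, -112, -23, 2, -11, -97], [-132, -64, 13, 6, 14, -30]]
side7 [[-4, 0, 0, 0, 0, 4], [-2, -6, -10, 0, -5, -2], [-6, -14, 90, 76, -15, 1], [-7, -10, 152, 198, 16, -2], [-6, -16, 116, 181, -2, 2], [-3, -12, 29, 42, -8, 10], [0, -4, -6, -4, -18, -76], [-2, -3, -2, -3, -10, -25], [-3, -4, -3, -6, -5, -2]]
[[-9, -10, -12, -16, -20, -20, -18, -14, -12, -8, -7], [-8, -14, 15, 25, 22, 25, 32, 8, -10, -10, -8], [-4, -13, 98, 230, 217, 218, 178, 122, 14, -10, -8], [0, 0, 48, 174, 113, 52, -14, -24, -14, -8, -6], [-9, -13, -20, -27, -26, -22, -17, -12, -9, -8, -6], [-8, -8, -10, -12, -10, -10, -10, -8, -9, -7, -8]]
[[487.7  20.9 121.1   2.4]]
[[489.2   5.5 119.1   2.1]]
[[489.3   5.5 117.7   1.9]]
```

```bash
python3 -m inch '[0,0.1,0.1,0.4,0,0,0, 0,0.1,0.1,0.9,0,0,0, 0,0.1,0.1,1.4,0,0,0, 0,0.1,0.1,1.7,0,0,0, 0,0.1,0.1,1.8,0,0,0]'
python3 -m inch '[0,0,0,0,0,0,0, 0,0,0,0,0,0,0, 0,0,0,0,0,0,0, 0,0,0,0,0,0,0, 0,0,0,0,0,0,0]'
python3 - <<'E'
from f import *
plan(438,-123.3,142.4,-48.4)
s=camera("side");t=camera("top");cv2.imwrite("pics/side11.png",s)
a,b=lens(s,t);print("lens",tri([a],[b]))
p=telemetry.get_state()["position"];X=p+[65.5,59,-23];print(X,proj("side",X),proj("top",X))
r=s.astype(int)[187:195,293:299];print((r[...,2]-r[...,:2].mean(2)).round().astype(int).tolist())
m=mask(s,(8,150,80),(25,255,255),(330,140,400,240));m0=mask(cv2.imread("pics/side6.png"),(8,150,80),(25,255,255),(330,140,400,240))
print("guard",cv2.boundingRect(m),cv2.boundingRect(m0))
E
```

```text
time_s: 15.67
position: [437.5, -122.9, 141.5]
tcp_rot: [-0.0, 0.935, 0.355, -0.0]
ft_force: [-0.1, -0.2, -1.6]
opening: 14.4
grasp_force: 59.2
time_s: 16.08
position: [438.0, -123.1, 142.4]
tcp_rot: [0.0, 0.935, 0.355, 0.0]
ft_force: [-0.0, 0.3, -0.4]
opening: 14.5
grasp_force: 59.2
shift cm [-0.  0.  0.] turn [ 0. -0.  0.] pos [ 438.  -123.1  142.4] yaw -48.4 t 16.08 open 14.5 F [-0.   0.3 -0.4] 59.2
glass side [288 201  19  10 150] ((298.17132568359375, 205.81358337402344), (9.464649200439453, 20.985090255737305), 86.61034393310547)
rim top [338 205  25  29 484] 351.87931060791016 219.36206817626953 14.484602928161621
lens [[503.6 -62.9 121.    0.6]]
[503.4 -64.1 119.4] [[298.  206.6]] [[352.3 219.4]]
[[2, -2, -2, 0, -2, 2], [3, -4, -9, 0, -4, -2], [1, -12, 70, 78, -16, -2], [0, 14, 146, 210, 12, -4], [-2, 2, 137, 220, -10, 2], [10, -7, 92, 187, -18, 12], [-52, -24, -2, -2, -16, -90], [-146, -112, -20, 2, -12, -96]]
guard (341, 165, 59, 75) (341, 163, 59, 77)
```

```bash
python3 - <<'E'
from f import *
for f in("side6","side7","side9","side10","side11"):
    m=mask(cv2.imread(f"pics/{f}.png"),(8,180,80),(19,255,255),(330,165,390,230))
    k=cv2.moments(m,True);print(f,cv2.boundingRect(m),k["m00"],k["m10"]/k["m00"],k["m01"]/k["m00"])
E
```

```text
side6 (341, 178, 47, 45) 706.0 360.56232294617564 194.53824362606233
side7 (341, 178, 42, 52) 709.0 360.54160789844855 194.65021156558532
side9 (341, 178, 47, 45) 709.0 360.4880112834979 194.62764456981665
side10 (341, 178, 42, 45) 705.0 360.45531914893616 194.58581560283687
side11 (341, 178, 45, 48) 705.0 360.4751773049645 194.53900709219857
```

The guard hangs still, the pointer image hasn't changed, and the lens is in place. Handing in.

```bash
python3 -c "
from cell import ticket
print(ticket.job_done())"
```

```text
the job is handed in; nothing more can be done
None
```

The job is handed in at about 16 s: the guard hangs from the rail, and the gripper holds the lens level over the bearing at about 119 mm, matching the pointer tip to within an estimated 2 mm, and the tip looks unmoved in the side view; I viewed 12 pictures, over the limit of 10.

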